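# Feed the top enamel tile off the stack and lay it on the firing trivet

### The arm

A 7-joint arm with a two-finger parallel gripper is mounted at the origin on the work surface; the furniture and walls round the work are solid. World frame = base frame: x ahead of the robot, y to its left, z up, the work surface at z = 0. Lengths are in m, angles in rad, forces in N, time in s.
With the tool pointing down it reaches from about 0.4 to 0.85 m from the base axis. Payload 4.5 kg.
Tool frame: the origin (TCP) lies midway between the tips of the shut fingers; the grasp point (between the pads) lies 19 mm behind it (r.grip_point_offset is the distance from the TCP to the grasp point, in m); z points along the fingers, y is the line along which they close (so a half turn about z gives the same grasp; the last joint's range is limited). The gripper opens to 88 mm and grips with 3 to 60 N. Pads are 18 mm wide; open, the fingers measure 123 mm over their backs; the gripper's body (75 mm by 187 mm) begins 45 mm behind the grasp point.
Start: joints at [1.307, 0.689, -0.195, 1.565, 0.157, 0.902, -0.215], TCP at [0.183, -0.598, 0.239] pointing down, gripper open.
Joint ranges: [-3.01, 3.01], [-0.46, 2.08], [-1.47, 1.51], [0.13, 2.56], [-1, 4.14], [0.04, 2.09], [-2.66, 2.66]. Speed limits (rad/s): [2.57, 2.57, 3.14, 3.14, 3.14, 3.14, 3.14].

### API

Orientations are given as a unit quaternion [x, y, z, w].
In Python, from plant import r, optics gives the robot as it stands.
- The arm moves only by the shell command python3 -m pendant 'ROWS' [OPENING] [FORCE]. ROWS is JSON, a list of rows, each a list of 6 numbers: the shift along the tool's x, y, z as a fraction of full scale, then the turn, a rotation vector about the tool's x, y, z as a fraction of full scale. A call has 1 to 5 rows; each row shifts and turns the commanded pose from where the row before left it, along the tool's axes as they then stand; what a row does not reach is not made up. Full scale, the value 1, is 0.025 m for a shift and pi rad for a turn. A row lasts 1/12 s, in which the tool goes at most 41.7 mm and 7.16 degrees, less where a joint would pass 70% of its speed; a pose out of reach is approached as far as the arm can. A call with a number of a shift or a turn outside -1 to 1 is refused whole. A call with a gripper value outside its range is refused whole. OPENING is the opening, from -1 (shut) to 1 (fully open), set as the call begins (- or left out, the last holds). The fingers move at their own pace and stop on an object; FORCE is the grip in N (left out, the last holds). Time passes only in rows, so rows that do not move let the fingers close. It gives the time, the measured TCP pose, the force, the opening and the grip force at its end, in the units of the state.
- r.get_state(): the state, without advancing time (a new reading comes with each control period).
- optics.snapshot(name): name is "scene" or "side" or "wrist"; returns (picture, depth): 480x640x3 uint8, blue, green, red; 480x640 float32, m along the optical axis (not along the pixel's ray), 0 where there is no reading.
- optics.calibration(name): a dict with "vfov" (degrees; the focal length in pixels is half the picture's height over the tangent of half this angle, whatever the lens; pixels are square), "cx", "cy" (the principal point, pixels), "cam_to_world" (4x4, takes a point from camera to world coordinates); the wrist camera has in their place "tool_from_camera" (4x4, takes a point from camera to tool coordinates, whose origin is the TCP and whose axes are the flange's). Camera axes: x right, y up, looking along -z (the intrinsics and any distortion apply to the point x, -y, -z); pixel columns grow to the right and rows downward; lengths in m; the calibration is good to about 2 mm. A picture is of the moment at which its call begins: read the wrist's pose just before it. calibration takes no time and is no camera call.
- r.finish_job(): hands the job in; it is judged then, once.
The state is a dict: "clock": time; "q": joint angles; "qd": joint speeds; "joint_torque": joint torques, N m; "tool_pos": TCP position; "eef_rot": TCP orientation; "contact_force": force on the tool from outside, world axes, zero at the start; "moment": the same for the moment, N m; "opening": opening from 0.0 (shut) to 1.0 (fully open); "finger_force": force on a finger pad.
Only numpy, scipy, OpenCV 4.12 (cv2) and the standard library are available. Lean on these libraries where they do the work, as an engineer would, in place of code of your own. Each camera call takes 0.05 s, during which the arm holds its last target. There are 200 camera calls.

### The job

Slide the teal tile off the top of the stack, along the wooden feeder and without lifting it, until it lies clear of the stack on the narrow rail, leaving the two tiles under it where they are. Then pick it up by its overhanging long sides and set it down gently, teal face up, flat on the middle of the two ridges of the steel firing trivet, in line with them and between the end upstands. Do not disturb the yellow enamel dish and the green jar.

Things in the scene. Friction and masses are not known exactly. Their poses are not given: they have to be found in the camera images.
- feeder: Wooden tile feeder, fixed. Origin on the bench top (z = 0); +x is the way the tile is slid. Stack end: floor 6 mm up, centred at x = -60 mm, between two cheeks (x = -110 to -10 mm, 6 mm thick, 60 mm apart inside, tops 34 mm up), open at both ends, so that the top tile can be pushed from its -x end. Beyond it along +x, in line, comes the outfeed rail.
- rail_mid (a point): Middle of the top of the feeder's outfeed rail, at feeder x = 52 mm, 25 mm above the bench (1 mm lower than the top of the yellow tile). The rail is 100 mm long and 30 mm wide; under it is a base 40 mm wide and 6 mm thick. A tile centred here is clear of the stack.
- tile_teal: Top tile: ceramic, teal face, 100 mm long (its x, along the feeder), 56 mm wide (y), 10 mm thick, 0.11 to 0.18 kg. Origin at the centre of its underside, z to the teal face. At first its underside is 26 mm above the bench, near feeder x = -60 mm, its sides hidden by the cheeks to 2 mm below its face. On the rail its long sides overhang 13 mm each and can be pinched from above.
- tile_yellow: Middle tile of the stack, same size, yellow face; origin at the centre of its underside, 16 mm above the bench. Loose: it must stay in place.
- tile_red: Bottom tile of the stack, same size, red face; origin at the centre of its underside, 6 mm above the bench. Loose: it must stay in place.
- trivet: Steel firing trivet, fixed. Plate 136 x 74 x 3 mm; origin under its centre on the bench top. Two ridges 110 mm long along its x, at y = +-14 mm, each 5 mm wide, tops 22 mm above the bench: the tile lies centred on them, lengthwise, either way round. An upstand at each end: inner faces at x = +-62 mm, 30 mm wide, top 32 mm above the bench.
- dish: Bystander: white porcelain dish with yellow enamel, 62 mm across, 28 mm high, loose. Origin under its centre.
- jar: Bystander: small green jar, 37 mm across, 47 mm high, loose. Origin under its centre.
There are look-alikes about, which are no part of the job. What is shaped like the tile_teal but pink is not meant.

How it is judged:
By the outcome, as a careful person would: the job done as asked, in the order asked, and still so for the second after the job is handed in, with the robot touching nothing.
It also fails if it takes over 56 s, if anything falls off the work surface, if the arm or the gripper's body presses on something with over 40 N, if the wrist force passes 120 N, or if a joint passes its speed limit or range.

## Working session

There is one attempt and no reset: what is moved stays moved. The work goes in short steps, Python scripts to look and compute and a shell command to move; the robot and the scene stay as the last step left them, time stands still between calls to the robot, and variables do not carry over. Pictures are saved under pics/ and viewed, at most 10 in all, crops included, and the job is handed in when it is done.

```bash
ls; mkdir -p pics; python3 - <<'E'
from plant import r, optics
import cv2,numpy as np
s=r.get_state();print({k:np.round(v,3).tolist() for k,v in s.items()}, r.grip_point_offset)
for n in("scene","side"):
    p,d=optics.snapshot(n);cv2.imwrite(f"pics/{n}0.png",p);np.save(f"{n}0.npy",d)
    print(n,{k:np.round(v,4).tolist() if not isinstance(v,str) else v for k,v in optics.calibration(n).items()})
print({k:np.round(v,4).tolist() if not isinstance(v,str) else v for k,v in optics.calibration("wrist").items()})
E
```

```text
pics
{'clock': 0.0, 'q': [1.307, 0.69, -0.195, 1.566, 0.157, 0.902, -0.215], 'qd': [-0.001, 0.001, 0.0, -0.001, -0.001, -0.0, -0.0], 'joint_torque': [0.002, -52.757, -1.267, -15.343, -0.053, 0.007, 0.0], 'tool_pos': [0.183, -0.597, 0.238], 'eef_rot': [0.989, 0.148, -0.0, -0.001], 'contact_force': [-0.439, -0.169, 0.143], 'moment': [0.04, -0.006, -0.032], 'finger_force': 0.0, 'opening': 1.002} 0.0187
scene {'vfov': 54.4298, 'cx': 324.2892, 'cy': 237.3588, 'cam_to_world': [[-0.8898, 0.3188, -0.3264, 0.1549], [-0.4562, -0.6372, 0.6212, 0.7722], [-0.0099, 0.7017, 0.7124, 0.7274], [0.0, 0.0, 0.0, 1.0]]}
side {'vfov': 56.43, 'cx': 325.3906, 'cy': 243.772, 'cam_to_world': [[-0.9816, 0.0703, -0.1773, 0.3003], [-0.1898, -0.4516, 0.8718, 1.0429], [-0.0188, 0.8894, 0.4567, 0.4804], [0.0, 0.0, 0.0, 1.0]]}
{'vfov': 66.6247, 'cx': 318.946, 'cy': 236.1421, 'tool_from_camera': [[-0.0006, 0.9505, 0.3108, 0.0805], [1.0, 0.0004, 0.0008, -0.0009], [0.0006, 0.3108, -0.9505, -0.1456], [0.0, 0.0, 0.0, 1.0]]}
```

View pics/scene0.png

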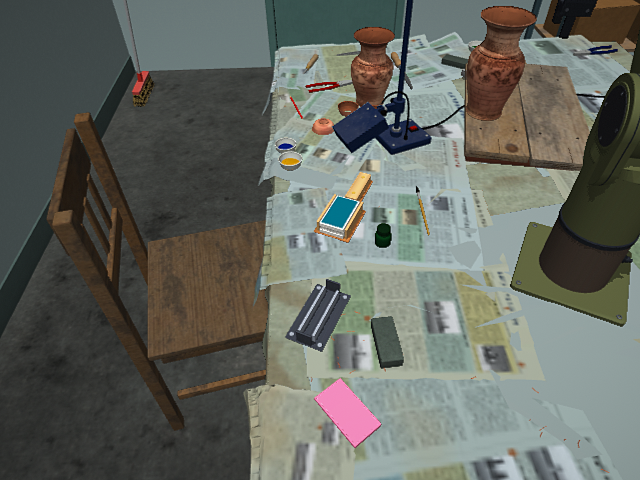

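View pics/side0.png

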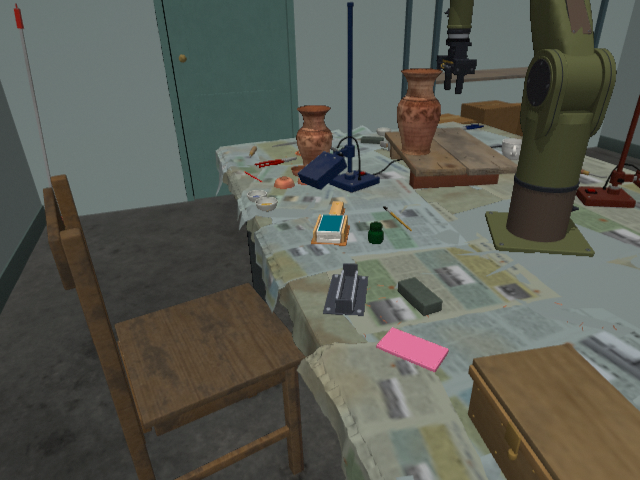

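The teal tile is at (341,214) in the scene view, with the rail running up to (360,185). The trivet is at (320,315), the jar at (383,235) and the dish at (290,160). Three things could be taken for the teal tile: the pink tile at (348,411), the grey block at (387,342) and the blue-enamelled bowl at (286,146). I choose the teal one on the wooden feeder.

```bash
cat > h.py <<'E'
import numpy as np,cv2
from scipy.spatial.transform import Rotation as R
from plant import r,optics
def cam(n,st=None):
    c=optics.calibration(n)
    if 'cam_to_world' in c: T=np.array(c['cam_to_world'])
    else:
        W=np.eye(4);W[:3,:3]=R.from_quat(st['eef_rot']).as_matrix();W[:3,3]=st['tool_pos'];T=W@np.array(c['tool_from_camera'])
    return 240/np.tan(np.radians(c['vfov']/2)),c['cx'],c['cy'],T
def rays(uv,C):
    f,cx,cy,T=C;uv=np.atleast_2d(uv).astype(float)
    d=np.c_[(uv[:,0]-cx)/f,-(uv[:,1]-cy)/f,-np.ones(len(uv))]
    return d@T[:3,:3].T,T[:3,3]
def onplane(uv,C,z):
    d,o=rays(uv,C);return o+d*((z-o[2])/d[:,2])[:,None]
def cloud(D,C):
    v,u=np.mgrid[:480,:640];d,o=rays(np.c_[u.ravel(),v.ravel()],C)
    return (o+d*D.ravel()[:,None]).reshape(480,640,3)
def proj(P,C):
    f,cx,cy,T=C;p=(np.atleast_2d(P)-T[:3,3])@T[:3,:3]
    return np.c_[cx+f*p[:,0]/-p[:,2],cy-f*p[:,1]/-p[:,2]]
def rect(xy):
    (c,(w,h),a)=cv2.minAreaRect(xy.astype(np.float32)*1000)
    if w<h:w,h,a=h,w,a+90
    return np.round([*c,w,h,(a+90)%180-90],1)
def mask(p,lo,hi):return cv2.inRange(cv2.cvtColor(p,cv2.COLOR_BGR2HSV),lo,hi)
def big(m):
    n,l,s,_=cv2.connectedComponentsWithStats(m);return l==1+s[1:,4].argmax()
E
python3 - <<'E'
from h import *
for n in("scene","side"):
    p=cv2.imread(f"pics/{n}0.png");D=np.load(f"{n}0.npy");C=cam(n);P=cloud(D,C)
    def rep(k,m,z):
        vu=np.argwhere(m);q=onplane(vu[:,::-1],C,z);pc=P[m];pc=pc[D[m]>0]
        print(n,k,len(vu),'ray',rect(q[:,:2]),'depth med',np.median(pc,0).round(3),'z',np.percentile(pc[:,2],[5,50,95]).round(3))
    rep('teal',big(mask(p,(85,130,60),(105,255,255))),.036)
    rep('pink',big(mask(p,(150,80,100),(175,255,255))),.01)
    rep('dishyel',big(mask(p,(20,170,150),(30,255,255))),.025) if n=='scene' else 0
    rep('jar',big(mask(p,(50,120,20),(85,255,140))),.03)
    # height slices near
    X,Y,Z=P[...,0],P[...,1],P[...,2]
    if n=='scene':
        uv=proj([[0.0,0,0]],C)
        for nm,(u0,u1,v0,v1),lo,hi in [('ridge',(285,352,275,352),.017,.026),('upst',(285,352,275,352),.0275,.04),('feeder rail',(340,380,165,200),.02,.03)]:
            b=np.zeros((480,640),bool);b[v0:v1,u0:u1]=1;m=b&(Z>lo)&(Z<hi);rep(nm,m,.022 if nm!='upst' else .032)
    else:
        for nm,(u0,u1,v0,v1),lo,hi in [('ridge',(320,370,262,318),.017,.026),('upst',(320,370,260,318),.0275,.04)]:
            b=np.zeros((480,640),bool);b[v0:v1,u0:u1]=1;m=b&(Z>lo)&(Z<hi);rep(nm,m,.022 if nm!='upst' else .032)
# lamp heights
p=cv2.imread("pics/scene0.png");D=np.load("scene0.npy");P=cloud(D,cam("scene"))
for uv in[(360,127),(345,140),(375,115),(400,135),(380,240),(290,160),(320,127)]:print(uv,P[uv[1],uv[0]].round(3))
c=np.hstack([cv2.resize(p[165:245,300:400],None,fx=4,fy=4,interpolation=2),cv2.resize(p[275:355,270:370],None,fx=4,fy=4,interpolation=2)])
cv2.imwrite("pics/crop1.png",c)
E
```

```text
scene teal 608 ray [478.8  82.2  91.3  47.7 -86.6] depth med [0.479 0.084 0.036] z [0.034 0.036 0.038]
scene pink 2230 ray [276.6 472.8 100.5  56.9 -24.1] depth med [0.274 0.474 0.01 ] z [0.007 0.01  0.012]
scene dishyel 86 ray [677.3 -42.2  40.4  25.3  26.4] depth med [ 0.688 -0.055  0.012] z [0.01  0.012 0.015]
scene jar 151 ray [364.8 113.2  39.6  33.3 -74.7] depth med [0.364 0.111 0.025] z [0.01  0.025 0.032]
scene ridge 417 ray [401.5 327.2 137.   34.2 -87.3] depth med [0.401 0.33  0.021] z [0.018 0.021 0.024]
scene upst 86 ray [401.8 328.3 133.1  30.1 -87.2] depth med [0.403 0.39  0.03 ] z [0.028 0.03  0.033]
scene feeder rail 362 ray [485.1 -33.9 104.2  31.8 -87.2] depth med [ 0.484 -0.03   0.024] z [0.022 0.024 0.027]
side teal 306 ray [482.3  82.9  88.5  47.  -86.4] depth med [0.482 0.09  0.038] z [0.036 0.038 0.039]
side pink 1656 ray [280.1 476.4 101.8  60.4 -24.1] depth med [0.278 0.479 0.011] z [0.007 0.011 0.012]
side jar 262 ray [372.9 107.  112.6  31.9 -85.5] depth med [0.372 0.112 0.029] z [0.007 0.029 0.048]
side ridge 309 ray [405.5 329.9 144.5  33.5 -87.3] depth med [0.404 0.334 0.023] z [0.018 0.023 0.025]
side upst 108 ray [405.5 331.9 141.3  29.3 -87.4] depth med [0.405 0.392 0.031] z [0.028 0.031 0.034]
(360, 127) [ 0.543 -0.165  0.092]
(345, 140) [ 0.564 -0.125  0.071]
(375, 115) [ 0.519 -0.202  0.112]
(400, 135) [ 0.469 -0.268  0.03 ]
(380, 240) [0.368 0.115 0.026]
(290, 160) [ 0.689 -0.061  0.012]
(320, 127) [ 0.683 -0.217  0.023]
```

View pics/crop1.png

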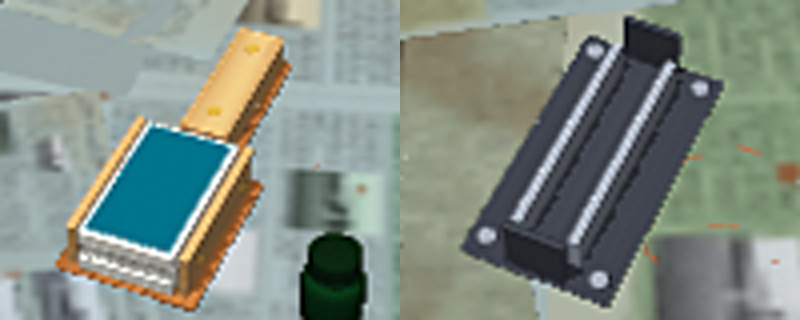

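The crop confirms it: the teal face sits between the cheeks at about (165,190) in the crop. The rail is empty beyond it, and the trivet's ridges and upstands are clear. Next I map the tall obstacles (lamp and vases) to find a safe path.

```bash
python3 - <<'E'
from h import *
for n in("scene","side"):
    p=cv2.imread(f"pics/{n}0.png");D=np.load(f"{n}0.npy");P=cloud(D,cam(n))
    X,Y,Z=P[...,0],P[...,1],P[...,2]
    m=(D>0)&(Z>.07)&(X>-.1)&(X<.95)&(Y>-.9)&(Y<.6)&(np.hypot(X,Y)>.22)
    G=np.zeros((15,11))
    for x,y,z in P[m]:
        i,j=int((y+.9)//.1),int((x+.15)//.1);G[i,j]=max(G[i,j],z)
    print(n,'cols x from -.15 step .1');
    for i in range(15):print(round(-.9+.1*i,1),(G[i]*100).astype(int))
    hsv=cv2.cvtColor(p,cv2.COLOR_BGR2HSV);L=m&(hsv[...,0]>105)&(hsv[...,0]<125)&(hsv[...,1]>100)&(X>.3)&(Y>-.45)&(Y<.1)
    q=P[L];
    for lo,hi in[(.05,.085),(.085,.12),(.12,.2),(.2,.4),(.4,.6),(.6,1)]:
        s=q[(q[:,2]>=lo)&(q[:,2]<hi)]
        if len(s):print(lo,len(s),np.percentile(s,[1,99],axis=0).round(3).tolist())
E
```

```text
scene cols x from -.15 step .1
-0.9 [0 0 0 0 0 0 0 0 0 0 0]
-0.8 [0 0 8 8 0 0 0 0 0 0 0]
-0.7 [ 0  0  8 29  0  8  0  0  0  0  0]
-0.6 [ 0  0 34 34  0  8  0 19  0  0  0]
-0.5 [ 0  8  8 34 32  8  0 20 20  0  0]
-0.4 [ 0  8  8 32 32 23  0 20 20  0  0]
-0.3 [ 0  8  8  8  8  0 36 11  0  0  0]
-0.2 [ 0  0  0  8  8  0 11 10  0  0  0]
-0.1 [0 0 0 0 0 0 0 0 0 0 0]
0.0 [0 0 0 0 0 0 0 0 0 0 0]
0.1 [0 0 0 0 0 0 0 0 0 0 0]
0.2 [0 0 0 0 0 0 0 0 0 0 0]
0.3 [ 0  0  0  0  0  0  0  0  0  0 13]
0.4 [ 0  0  0  0  0  0  0  0  0 14 15]
0.5 [0 0 0 0 0 0 0 0 0 0 0]
0.05 486 [[0.479, -0.268, 0.07], [0.613, -0.115, 0.085]]
0.085 1017 [[0.471, -0.267, 0.085], [0.591, -0.142, 0.119]]
0.12 216 [[0.469, -0.278, 0.12], [0.521, -0.223, 0.198]]
0.2 363 [[0.477, -0.268, 0.203], [0.489, -0.258, 0.368]]
side cols x from -.15 step .1
-0.9 [0 0 0 0 0 0 0 0 0 0 0]
-0.8 [0 0 8 8 0 0 0 0 0 0 0]
-0.7 [ 0  0  8 48  0  8  0  0  0  0  0]
-0.6 [ 0  0 49 51  8  8  0  0  0  0  0]
-0.5 [ 0  8  8 34 33  8  0 20 20  0  0]
-0.4 [ 0  8  9 32 32 32  0 20 20  0  0]
-0.3 [ 0  8  8  8  8  0 50 11  0  0  0]
-0.2 [ 0  0  0  0  8  0 11 10  0  0  0]
-0.1 [0 0 0 0 0 0 0 0 0 0 0]
0.0 [0 0 0 0 0 0 0 0 0 0 0]
0.1 [0 0 0 0 0 0 0 0 0 0 0]
0.2 [0 0 0 0 0 0 0 0 0 0 0]
0.3 [ 0  0  0  0  0  0  0  0  0  0 13]
0.4 [ 0  0  0  0  0  0  0  0  0  0 15]
0.5 [0 0 9 9 0 0 0 0 0 0 0]
0.05 256 [[0.484, -0.268, 0.07], [0.617, -0.111, 0.085]]
0.085 590 [[0.476, -0.264, 0.086], [0.597, -0.14, 0.119]]
0.12 141 [[0.475, -0.269, 0.12], [0.523, -0.219, 0.197]]
0.2 299 [[0.482, -0.268, 0.201], [0.492, -0.255, 0.398]]
0.4 185 [[0.482, -0.265, 0.4], [0.493, -0.252, 0.505]]
```

```bash
U='[[0,0,-1,0,0,0],[0,0,-1,0,0,0],[0,0,-1,0,0,0],[0,0,-1,0,0,0],[0,0,-1,0,0,0]]'
python3 -m pendant '[[0,0,-1,0,0,0],[0,0,-1,0,0,0],[0,0,-1,0,0,0],[0,0,-1,0,0,0],[0,0,-1,0,0,0]]' -1 20
python3 -m pendant '[[0,0,-1,0,0,0],[0,0,-1,0,0,0],[0,0,-1,0,0,0],[0,0,-1,0,0,0],[0,0,-1,0,0,0]]'
```

```text
clock: 0.52
tool_pos: [0.1832, -0.5971, 0.3645]
eef_rot: [0.989, 0.148, -0.0, -0.001]
contact_force: [0.4, -0.3, -0.4]
opening: 0.643
finger_force: 0.0
clock: 0.93
tool_pos: [0.1832, -0.5971, 0.4896]
eef_rot: [0.989, 0.148, -0.0, -0.001]
contact_force: [1.0, 0.4, -0.7]
opening: 0.264
finger_force: 0.0
```

```bash
python3 -m pendant '[[0.82,-1,0,0,0,0],[0.82,-1,0,0,0,0],[0.82,-1,0,0,0,0],[0.82,-1,0,0,0,0],[0.82,-1,0,0,0,0]]' |head -2
python3 -m pendant '[[0.82,-1,0,0,0,0],[0.82,-1,0,0,0,0],[0.82,-1,0,0,0,0],[0.82,-1,0,0,0,0],[0.82,-1,0,0,0,0]]' |head -2
python3 -m pendant '[[0.82,-1,0,0,0,0],[0.82,-1,0,0,0,0],[0.82,-1,0,0,0,0],[0.82,-1,0,0,0,0],[0.82,-1,0,0,0,0]]' 
python3 -c "
from plant import r;print(r.get_state()['q'])"
```

```text
clock: 1.35
tool_pos: [0.2449, -0.4462, 0.4883]
clock: 1.77
tool_pos: [0.306, -0.2966, 0.4885]
clock: 2.18
tool_pos: [0.3673, -0.1472, 0.4886]
eef_rot: [0.989, 0.148, -0.0, 0.0]
contact_force: [0.4, 0.1, -0.8]
opening: 0.01
finger_force: 0.0
[ 0.66516623  0.12900548 -0.46896431  1.71843987  0.06056052  1.30886227
 -1.0893562 ]
```

```bash
python3 -m pendant '[[0,0,0.5,0,0,-0.0382],[0,0,0.5,0,0,-0.0382],[0,0,0.5,0,0,-0.0382],[0,0,0.5,0,0,-0.0382],[0,0,0.5,0,0,-0.0382]]' |head -3
python3 -m pendant '[[0,0,0.5,0,0,-0.0382],[0,0,0.5,0,0,-0.0382],[0,0,0.5,0,0,-0.0382],[0,0,0.5,0,0,-0.0382],[0,0,0.5,0,0,-0.0382]]' |head -3
python3 -m pendant '[[1,0.2,0.3,0,0,-0.0382],[1,0.2,0.3,0,0,0],[1,0.2,0.3,0,0,0],[1,0.2,0.3,0,0,0],[1,0.2,0.3,0,0,0]]'|head -3
python3 -m pendant '[[1,0.3,0.3,0,0,0],[1,0.3,0.3,0,0,0],[1,0.3,0.3,0,0,0],[1,0.3,0.3,0,0,0],[1,0.3,0.3,0,0,0]]'|head -3
python3 -m pendant '[[1,0.2,0,0,0,0],[1,0.2,0,0,0,0],[1,0.2,0,0,0,0],[0.5,0.2,0,0,0,0],[0,0,0,0,0,0]]'|head -3
cat > w.py <<'E'
import sys
from h import *
s=r.get_state();p,D=optics.snapshot("wrist");cv2.imwrite(f"pics/{sys.argv[1]}.png",p);np.save(f"{sys.argv[1]}.npy",D)
import json;json.dump({k:list(map(float,s[k])) for k in('tool_pos','eef_rot')},open(sys.argv[1]+".json","w"))
print(s['tool_pos'],R.from_quat(s['eef_rot']).as_matrix().round(3).tolist(),np.round(s['q'],2),s['clock'])
E
python3 w.py w1
```

```text
clock: 2.6
tool_pos: [0.367, -0.1486, 0.4254]
eef_rot: [0.9, 0.437, -0.0, -0.0]
clock: 3.02
tool_pos: [0.367, -0.1487, 0.363]
eef_rot: [0.73, 0.683, -0.0, -0.0]
clock: 3.43
tool_pos: [0.3891, -0.0224, 0.3257]
eef_rot: [0.69, 0.723, -0.0, -0.0]
clock: 3.85
tool_pos: [0.4209, 0.1043, 0.2881]
eef_rot: [0.69, 0.724, -0.0, -0.0]
clock: 4.27
tool_pos: [0.4371, 0.1953, 0.2887]
eef_rot: [0.689, 0.725, 0.001, -0.001]
[0.43707554 0.1952647  0.28873913] [[-0.052, 0.999, 0.001], [0.999, 0.052, 0.003], [0.003, 0.001, -1.0]] [-0.08  0.49 -0.65  1.91  0.38  0.87 -0.88] 4.2667
```

View pics/w1.png

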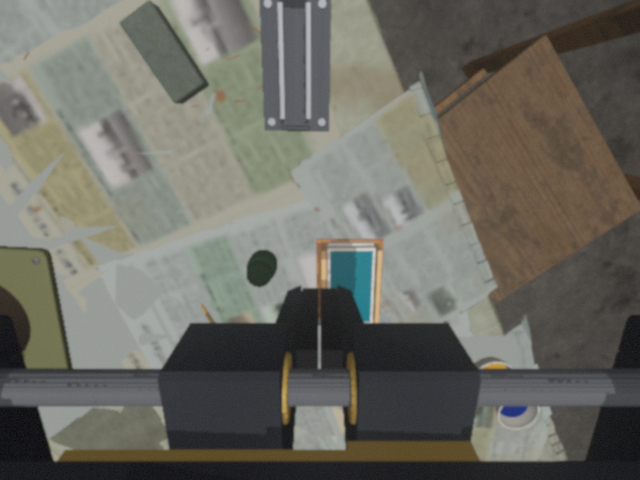

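The wrist view shows the teal tile's rear end at (350,250), between the cheeks at x≈323 and x≈378. The trivet's ridges are at x≈283 and x≈308 (rows 2–122), the jar is at (262,267), and the gripper hides the rail.

```bash
python3 - <<'E'
from h import *
import json
s=json.load(open("w1.json"));C=cam("wrist",s);p=cv2.imread("pics/w1.png");P=cloud(np.load("w1.npy"),C)
m=big(mask(p,(85,130,60),(105,255,255)));vu=np.argwhere(m);q=onplane(vu[:,::-1],C,.036)
print('teal',rect(q[:,:2]),np.median(P[m],0).round(3))
# teal left/right edge fits, white tile rim incl.
for nm,sel in(('L',np.min),('R',np.max)):
    e=np.array([[sel(vu[vu[:,0]==v,1]),v] for v in range(258,286)]);w=onplane(e,C,.036)
    k=np.polyfit(w[:,1],w[:,0],1);print(nm,'x at y=.1',np.polyval(k,.1).round(4),'slope',k[0].round(3))
top=np.array([[u,vu[vu[:,1]==u,0].min()] for u in range(338,368)]);print('rear y',onplane(top,C,.036)[:,1].mean())
# white band rows
col=cv2.cvtColor(p,cv2.COLOR_BGR2GRAY);print(col[236:256,352].tolist())
g=(mask(p,(0,0,150),(180,60,255))>0);b=np.zeros_like(g);b[0:122,275:318]=1;g&=b
for lo,hi in((275,297),(297,318)):
    vu=np.argwhere(g);vu=vu[(vu[:,1]>=lo)&(vu[:,1]<hi)]
    e=np.array([[vu[vu[:,0]==v,1].mean(),v] for v in range(8,112) if (vu[:,0]==v).any()]);w=onplane(e,C,.022)
    k=np.polyfit(w[:,1],w[:,0],1);print('ridge rows',vu[:,0].min(),vu[:,0].max(),'x at y=.33',np.polyval(k,.33).round(4),'slope',k[0].round(3),'end y',onplane([[e[:,0].mean(),vu[:,0].max()],[e[:,0].mean(),vu[:,0].min()]],C,.022)[:,:2].round(4).tolist())
pl=mask(p,(105,20,40),(130,110,110));np.argwhere(pl)
for uv in[(271,122),(322,122),(267,4),(322,4)]:print(uv,onplane([uv],C,.003).round(4),P[uv[1],uv[0]].round(4))
# cheek tops
for v in(255,270,285):print(v,[P[v,u].round(3).tolist() for u in(323,350,379)])
E
```

```text
teal [480.4  85.4  89.7  45.  -86.4] [0.485 0.101 0.036]
L x at y=.1 0.457 slope -0.051
R x at y=.1 0.5013 slope -0.044
rear y 0.12923380192337394
[157, 154, 146, 136, 136, 140, 147, 163, 174, 163, 139, 133, 147, 159, 147, 120, 94, 85, 81, 83]
ridge rows 2 118 x at y=.33 0.3904 slope -0.044 end y [[0.3914, 0.2745], [0.3894, 0.3831]]
ridge rows 2 118 x at y=.33 0.4185 slope -0.046 end y [[0.4208, 0.276], [0.4162, 0.3844]]
(271, 122) [[0.3786 0.2696 0.003 ]] [0.3789 0.2696 0.0055]
(322, 122) [[0.436  0.2725 0.003 ]] [0.436  0.2725 0.0056]
(267, 4) [[0.3732 0.3855 0.003 ]] [0.3735 0.385  0.0048]
(322, 4) [[0.4298 0.3884 0.003 ]] [0.4298 0.3877 0.0054]
255 [[0.445, 0.124, 0.033], [0.476, 0.127, 0.037], [0.511, 0.127, 0.033]]
270 [[0.446, 0.105, 0.033], [0.478, 0.108, 0.036], [0.512, 0.109, 0.034]]
285 [[0.447, 0.086, 0.034], [0.479, 0.088, 0.035], [0.515, 0.089, 0.033]]
```

```bash
python3 -m pendant '[[-0.14,0.15,1,0,0,0],[-0.14,0.15,1,0,0,0],[-0.14,0.15,1,0,0,0],[-0.14,0.15,1,0,0,0],[-0.14,0.15,1,0,0,0]]' |head -2
python3 -m pendant '[[-0.14,0.15,1,0,0,0],[-0.14,0.15,1,0,0,0],[-0.14,0.15,1,0,0,0],[-0.14,0.15,0.7,0,0,0],[-0.14,0.15,0.3,0,0,0]]' 
python3 -m pendant '[[0,0,0,0,0,0],[0,0,0,0,0,0]]'
```

```text
clock: 4.73
tool_pos: [0.4562, 0.1726, 0.1626]
clock: 5.15
tool_pos: [0.4747, 0.1557, 0.0616]
eef_rot: [0.691, 0.723, -0.002, -0.0]
contact_force: [0.1, 0.9, 1.0]
opening: 0.004
finger_force: 0.0
clock: 5.32
tool_pos: [0.4761, 0.1574, 0.0641]
eef_rot: [0.691, 0.723, -0.0, 0.0]
contact_force: [-0.4, 0.7, -0.1]
opening: 0.006
finger_force: 0.0
```

```bash
python3 -m pendant '[[0.1,0,0.5,0,0,0],[0,0,0.5,0,0,0],[0,0,0.3,0,0,0],[0,0,0,0,0,0],[0,0,0,0,0,0]]'; python3 w.py w2
python3 - <<'E'
from h import *
for n in("side",):
    p,d=optics.snapshot(n);c=p[190:260,280:400];cv2.imwrite("pics/side2.png",cv2.resize(c,None,fx=6,fy=6,interpolation=2))
E
```

```text
clock: 5.73
tool_pos: [0.4759, 0.161, 0.0318]
eef_rot: [0.69, 0.724, 0.0, 0.0]
contact_force: [0.5, -0.2, -0.2]
opening: 0.006
finger_force: 0.0
[0.47590395 0.16095153 0.03182094] [[-0.047, 0.999, 0.0], [0.999, 0.047, 0.0], [-0.0, 0.0, -1.0]] [-0.27  0.9  -0.25  2.06  0.8   0.27 -1.16] 5.7333
```

View pics/side2.png

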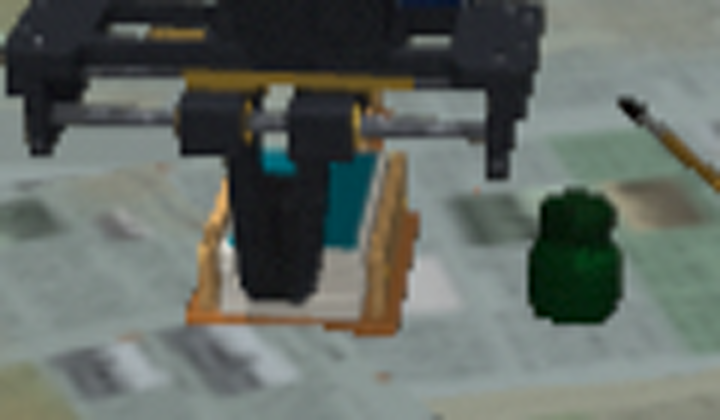

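```bash
python3 -m pendant '[[-0.16,0,0,0,0,0],[-0.16,0,0,0,0,0],[-0.16,0,0,0,0,0],[-0.16,0,0,0,0,0],[-0.16,0,0,0,0,0]]' |sed -n '2p;4p'
python3 -m pendant '[[-0.16,0,0,0,0,0],[-0.16,0,0,0,0,0],[-0.16,0,0,0,0,0],[-0.16,0,0,0,0,0],[-0.16,0,0,0,0,0]]' |sed -n '2p;4p'
python3 w.py w3
python3 - <<'E'
from h import *
import json
s=json.load(open("w3.json"));C=cam("wrist",s);p=cv2.imread("pics/w3.png")
for n,lo,hi,z in(('teal',(85,130,60),(105,255,255),.036),('yellow',(22,120,120),(34,255,255),.026)):
    m=mask(p,lo,hi);vu=np.argwhere(m)
    if len(vu):print(n,len(vu),rect(onplane(vu[:,::-1],C,z)[:,:2]))
p,d=optics.snapshot("scene");C=cam("scene");m=big(mask(p,(85,130,60),(105,255,255)));vu=np.argwhere(m);print(len(vu),rect(onplane(vu[:,::-1],C,.036)[:,:2]))
E
```

```text
tool_pos: [0.4771, 0.1409, 0.0314]
contact_force: [-0.2, 2.9, 1.3]
tool_pos: [0.4779, 0.1211, 0.0313]
contact_force: [0.9, 1.7, 2.9]
[0.47786344 0.12109987 0.03130963] [[-0.048, 0.999, 0.0], [0.999, 0.048, 0.001], [0.001, 0.0, -1.0]] [-0.2   0.9  -0.23  2.09  0.84  0.24 -1.12] 6.6667
teal 2125 [479.5  73.8  56.8  26.  -87.3]
yellow 7 [476.1  70.1  39.9  17.2  29. ]
67 [463.2  86.1  31.1  17.2 -89.1]
```

```bash
python3 -m pendant '[[-0.16,0,-0.04,0,0,0],[-0.16,0,0,0,0,0],[-0.16,0,0,0,0,0],[-0.16,0,0,0,0,0],[-0.16,0,0,0,0,0]]' |sed -n '2p;4p'
python3 -m pendant '[[-0.16,0,0,0,0,0],[-0.16,0,0,0,0,0],[-0.16,0,0,0,0,0],[-0.16,0,0,0,0,0],[-0.16,0,0,0,0,0]]' |sed -n '2p;4p'
python3 w.py w4
python3 - <<'E'
from h import *
import json
s=json.load(open("w4.json"));C=cam("wrist",s);p=cv2.imread("pics/w4.png");P=cloud(np.load("w4.npy"),C)
cv2.imwrite("pics/w4c.png",p)
m=mask(p,(20,100,100),(35,255,255));print(rect(onplane(np.argwhere(big(m))[:,::-1],C,.026)[:,:2]))
E
```

```text
tool_pos: [0.4786, 0.1003, 0.0321]
contact_force: [0.5, 0.2, 0.4]
tool_pos: [0.4796, 0.0804, 0.0322]
contact_force: [1.0, 0.9, -0.5]
[0.47955058 0.08037922 0.03217082] [[-0.047, 0.999, -0.0], [0.999, 0.047, -0.0], [-0.0, -0.0, -1.0]] [-0.13  0.9  -0.22  2.11  0.87  0.23 -1.08] 7.6
[478.8  99.8  58.4  48.9 -86.9]
```

View pics/w4.png

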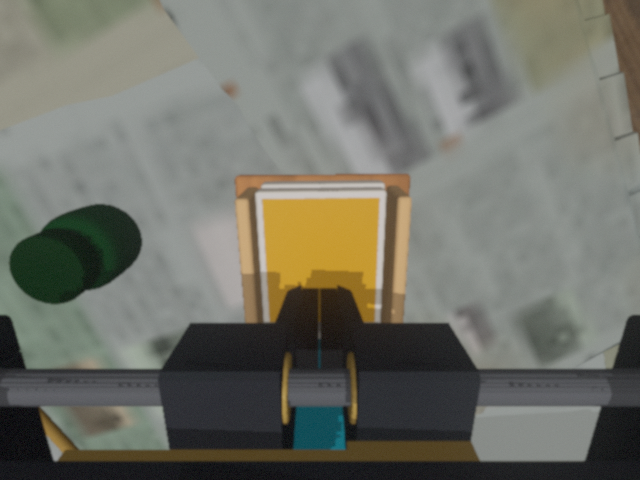

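The teal tile is moving and is still visible beyond the fingers at (320,428). The yellow tile's rear edge is still at y≈0.133 (row 190), so it has not moved. I'll carry on.

```bash
python3 -m pendant '[[-0.16,0,0,0,0,0],[-0.16,0,0,0,0,0],[-0.16,0,0,0,0,0],[-0.16,0,0,0,0,0],[-0.16,0,0,0,0,0]]' |sed -n '2p;4p'
python3 -m pendant '[[-0.16,0,0,0,0,0],[-0.16,0,0,0,0,0],[-0.16,0,0,0,0,0],[-0.16,0,0,0,0,0],[-0.16,0,0,0,0,0]]' |sed -n '2p;4p'
python3 -m pendant '[[-0.16,0,0,0,0,0],[-0.12,0,0,0,0,0],[-0.08,0,0,0,0,0],[0,0,0,0,0,0]]' |sed -n '2p;4p'
python3 - <<'E'
from h import *
for n in('scene','side'):
    p,d=optics.snapshot(n);C=cam(n);m=mask(p,(85,130,60),(105,255,255));m[:170]=0;m[245:]=0;m[:,:300]=0;m[:,400:]=0
    if n=='scene':cv2.imwrite("pics/s5.png",cv2.resize(p[150:250,300:420],None,fx=5,fy=5,interpolation=2))
    vu=np.argwhere(m);print(len(vu),rect(onplane(vu[:,::-1],C,.035)[:,:2]) if len(vu) else '')
E
```

```text
tool_pos: [0.4806, 0.0605, 0.0322]
contact_force: [0.1, 0.3, -0.6]
tool_pos: [0.4815, 0.0406, 0.0322]
contact_force: [-0.3, 1.9, 0.4]
tool_pos: [0.4819, 0.0313, 0.0322]
contact_force: [-0.1, -0.5, 0.4]
111 [468.1 -24.2  74.9  17.4 -86.4]
63 [487.7 -31.2  86.9  47.5 -86.7]
```

View pics/s5.png

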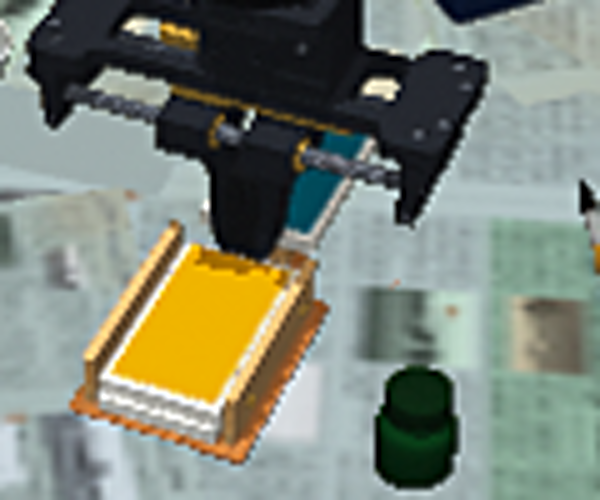

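```bash
python3 -m pendant '[[0.3,0,0,0,0,0],[0.2,0,-0.8,0,0,0],[0.3,0,-1,0,0,0],[0.5,0,-1,0,0,0],[0.5,0,-1,0,0,0]]' 1|sed -n '2p;4p'
python3 -m pendant '[[0.5,0,-1,0,0,0],[0.5,0,-1,0,0,0],[0.5,0,-1,0,0,0],[0.5,0,-1,0,0,0],[0.2,0,0,0,0,0]]' |sed -n '2p;4p;5p'
python3 w.py w6
python3 - <<'E'
from h import *
import json
def go(n,p,C):
    m=mask(p,(85,130,60),(105,255,255))
    if n!='wrist':m[:170]=0;m[245:]=0;m[:,:300]=0;m[:,400:]=0
    vu=np.argwhere(m);print(n,len(vu),rect(onplane(vu[:,::-1],C,.035)[:,:2]) if len(vu) else '')
    y=big(mask(p,(20,130,130),(35,255,255)) & (255 if n=='wrist' else np.pad(np.full((75,100),255,np.uint8),((170,235),(300,240)))));vu=np.argwhere(y);print(' yel',len(vu),rect(onplane(vu[:,::-1],C,.026)[:,:2]))
for n in('scene','side'):
    p,d=optics.snapshot(n);cv2.imwrite(f'pics/{n}6.png',p);go(n,p,cam(n))
go('wrist',cv2.imread('pics/w6.png'),cam('wrist',json.load(open('w6.json'))))
E
```

```text
tool_pos: [0.4791, 0.0778, 0.1282]
contact_force: [0.3, -0.6, 0.2]
tool_pos: [0.4789, 0.1362, 0.2315]
contact_force: [-0.4, 0.4, -0.1]
opening: 0.736
[0.47889383 0.13624701 0.23150798] [[-0.05, 0.999, 0.008], [0.999, 0.05, 0.005], [0.004, 0.008, -1.0]] [ 0.03  0.59 -0.64  1.94  0.5   0.76 -0.84] 9.75
scene 491 [483.3 -30.9  92.4  47.1 -87.4]
 yel 592 [478.3  79.8  93.5  49.6 -87.1]
side 236 [487.7 -31.2  86.9  47.5 -86.7]
 yel 331 [482.   79.   93.3  49.8 -86.5]
wrist 2160 [484.4 -15.5  63.1  46.2 -87.4]
 yel 3694 [479.7  83.2  90.4  46.8 -86.2]
```

```bash
python3 -m pendant '[[-1,-0.01,0.6,0,0,0],[-1,-0.01,0.6,0,0,0],[-1,-0.01,0.7,0,0,0],[-1,-0.01,0.8,0,0,0],[-1,-0.01,0.9,0,0,0]]' |sed -n '2p;4p'
python3 -m pendant '[[-0.9,-0.01,0.9,0,0,0],[-0.5,-0.01,0.9,0,0,0],[-0.2,-0.01,0.9,0,0,0],[0,0,0.5,0,0,0],[0,0,0,0,0,0]]'
python3 -m pendant '[[0,0,0,0,0,0]]'
```

```text
tool_pos: [0.4806, 0.0048, 0.1354]
contact_force: [0.7, -0.3, 0.1]
clock: 10.73
tool_pos: [0.4798, -0.0345, 0.0538]
eef_rot: [0.691, 0.723, -0.003, -0.002]
contact_force: [0.4, 1.4, -0.6]
opening: 1.003
finger_force: 0.0
clock: 10.82
tool_pos: [0.4814, -0.0334, 0.056]
eef_rot: [0.69, 0.724, -0.002, -0.001]
contact_force: [-0.1, -0.2, -0.4]
opening: 1.004
finger_force: 0.0
```

```bash
python3 -m pendant '[[0.1,0.12,0.3,0,0,0],[0,0,0,0,0,0],[0,0,0,0,0,0],[0,0,0,0,0,0]]' | head -4
python3 w.py w7
python3 - <<'E'
from h import *
import json
s=json.load(open('w7.json'));C=cam('wrist',s);p=cv2.imread('pics/w7.png');m=big(mask(p,(85,130,60),(105,255,255)));vu=np.argwhere(m);print(len(vu),rect(onplane(vu[:,::-1],C,.035)[:,:2]))
cv2.imwrite('pics/w7v.png',p)
E
```

```text
clock: 11.15
tool_pos: [0.4861, -0.0302, 0.0502]
eef_rot: [0.69, 0.724, 0.0, 0.0]
contact_force: [-0.3, 0.2, 0.1]
[ 0.48613979 -0.03017266  0.05015596] [[-0.047, 0.999, 0.001], [0.999, 0.047, -0.0], [-0.0, 0.001, -1.0]] [ 0.16  0.87 -0.31  2.1   0.89  0.3  -0.87] 11.15
17101 [485.1 -28.   91.6  48.3 -87.3]
```

View pics/w7.png

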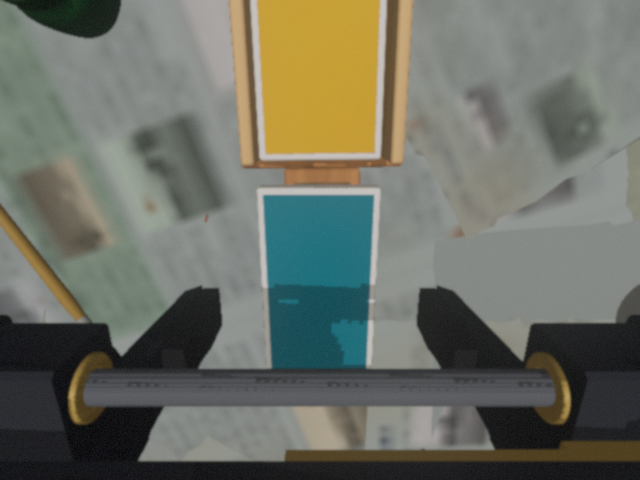

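The wrist view shows the tile lying straight on the rail, centred at about (320,280) between the open fingers and clear of the yellow tile. I'll go down and grip.

```bash
python3 -m pendant '[[0.04,-0.04,0.6,0,0,0],[0,0,0.5,0,0,0],[0,0,0.34,0,0,0],[0,0,0,0,0,0],[0,0,0,0,0,0]]' | head -4
python3 -m pendant '[[0,0,0,0,0,0],[0,0,0,0,0,0],[0,0,0,0,0,0],[0,0,0,0,0,0],[0,0,0,0,0,0]]' -0.2 20|tail -4
python3 -m pendant '[[0,0,0,0,0,0],[0,0,0,0,0,0],[0,0,0,0,0,0],[0,0,0,0,0,0],[0,0,0,0,0,0]]' -1 25
```

```text
clock: 11.62
tool_pos: [0.4847, -0.0294, 0.0138]
eef_rot: [0.69, 0.724, -0.0, 0.0]
contact_force: [0.0, -0.1, 0.3]
eef_rot: [0.69, 0.723, 0.0, 0.0]
contact_force: [0.5, 0.0, 1.5]
opening: 0.647
finger_force: 0.7
clock: 12.45
tool_pos: [0.4851, -0.0295, 0.014]
eef_rot: [0.69, 0.724, 0.0, 0.0]
contact_force: [-0.3, -0.9, 5.5]
opening: 0.626
finger_force: 25.0
```

```bash
python3 -m pendant '[[0,0,-0.2,0,0,0],[0,0,-0.4,0,0,0],[0,0,-0.8,0,0,0],[0,0,-0.9,0,0,0],[0,0,-0.9,0,0,0]]' | sed -n '2p;4,6p'
python3 -m pendant '[[0.3,-0.05,-0.8,0,0,0],[0.6,-0.1,-0.2,0,0,0],[0.9,-0.16,0,0,0,0],[0.9,-0.16,0,0,0,0],[0.9,-0.16,0,0,0,0]]' | sed -n '2p;4,6p'
python3 -m pendant '[[0.9,-0.16,0,0,0,0],[0.9,-0.16,0,0,0,0],[0.9,-0.16,0,0,0,0],[0.9,-0.16,0,0,0,0],[0.9,-0.16,0,0,0,0]]' | sed -n '2p;4,6p'
python3 -m pendant '[[0.9,-0.16,0,0,0,0],[0.9,-0.16,0,0,0,0],[0.9,-0.16,0,0,0,0],[0.9,-0.16,0,0,0,0],[0.9,-0.16,0,0,0,0]]' | sed -n '2p;4,6p'
python3 -m pendant '[[0.6,-0.16,0,0,0,0],[0.3,-0.1,0,0,0,0],[0.1,-0.05,0,0,0,0],[0,0,0,0,0,0],[0,0,0,0,0,0]]' | sed -n '2,7p'
```

```text
tool_pos: [0.4837, -0.0295, 0.0943]
contact_force: [0.7, 0.0, -1.0]
opening: 0.631
finger_force: 25.0
tool_pos: [0.4641, 0.0602, 0.1189]
contact_force: [1.0, 0.9, -2.1]
opening: 0.63
finger_force: 25.0
tool_pos: [0.4386, 0.1718, 0.1186]
contact_force: [0.6, 0.0, -1.8]
opening: 0.629
finger_force: 25.0
tool_pos: [0.4133, 0.2831, 0.1185]
contact_force: [0.6, 0.4, -1.7]
opening: 0.63
finger_force: 25.0
tool_pos: [0.4056, 0.3055, 0.1185]
eef_rot: [0.691, 0.723, -0.001, 0.001]
contact_force: [0.0, 0.0, -1.9]
opening: 0.628
finger_force: 25.0
```

```bash
python3 -m pendant '[[0.5,0,0.5,0,0,0],[0.42,0,0.8,0,0,0],[0,0,0.6,0,0,0],[0,0,0,0,0,0],[0,0,0,0,0,0]]' | sed -n '2,7p'
python3 w.py w8
python3 - <<'E'
from h import *
import json
s=json.load(open('w8.json'));C=cam('wrist',s);p=cv2.imread('pics/w8.png');P=cloud(np.load('w8.npy'),C)
m=big(mask(p,(85,130,60),(105,255,255)));vu=np.argwhere(m);z=s['tool_pos'][2]+.021;print(len(vu),rect(onplane(vu[:,::-1],C,z)[:,:2]),'face z ray',z,'depth',np.percentile(P[m][:,2],[5,50,95]).round(4))
q=P[m];A=np.c_[q[:,:2]-q[:,:2].mean(0),np.ones(len(q))];print('tilt',np.linalg.lstsq(A,q[:,2],rcond=None)[0].round(4))
u=(P[...,2]>.028)&(P[...,2]<.036)&(P[...,1]>.38)&(P[...,1]<.41)&(abs(P[...,0]-.40)<.03);print('upstand',u.sum(),P[u].min(0).round(4),P[u].max(0).round(4))
E
```

```text
tool_pos: [0.4044, 0.3282, 0.0707]
eef_rot: [0.691, 0.723, -0.001, 0.001]
contact_force: [-0.3, 0.5, -1.0]
opening: 0.628
finger_force: 25.0
[0.40436292 0.3281909  0.07073008] [[-0.046, 0.999, -0.001], [0.999, 0.046, -0.003], [-0.003, -0.001, -1.0]] [-0.56  0.85 -0.35  1.99  0.69  0.42 -1.4 ] 14.95
19142 [403.  344.2  62.9  48.4 -87.3] face z ray 0.09173007889504908 depth [0.0905 0.0914 0.0924]
tilt [-0.0048  0.0822  0.0919]
upstand 478 [0.3863 0.3904 0.0289] [0.4158 0.3956 0.0334]
```

View pics/w8.png

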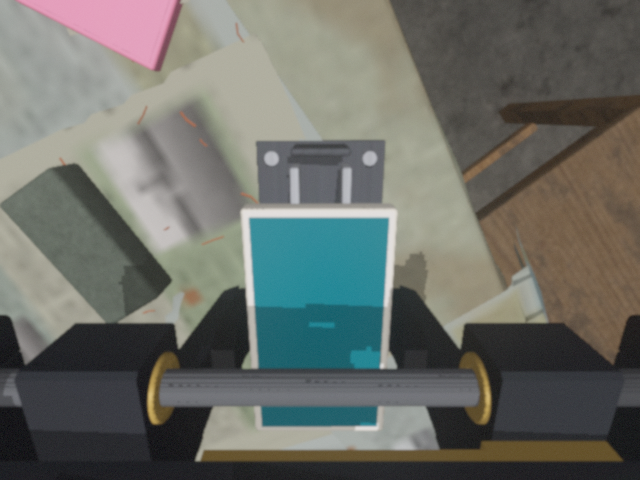

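```bash
python3 - <<'E'
from h import *
import json
s=json.load(open('w8.json'));C=cam('wrist',s);p=cv2.imread('pics/w8.png');P=cloud(np.load('w8.npy'),C)
w=onplane([(243,207),(396,207),(381,430),(259,430)],C,.0917)[:,:2];print(w.round(4).tolist(),w.mean(0).round(4),np.linalg.norm(w[0]-w[3]),np.linalg.norm(w[1]-w[2]))
for v in(215,240,270,300,340,360,420):print(v,P[v,285:355].mean(0).round(4))
# ridges visible, plate
for a,b in((288,301),(340,354)):
    g=cv2.cvtColor(p,cv2.COLOR_BGR2GRAY)[172:200,a:b];vu=np.argwhere(g>120);print(onplane([(vu[:,1].mean()+a,vu[:,0].mean()+172)],C,.022).round(4))
for uv in((272,158),(370,158)):print(onplane([uv],C,.004).round(4))
E
```

```text
[[0.3749, 0.3787], [0.4283, 0.3811], [0.4329, 0.2819], [0.3799, 0.2794]] [0.404  0.3303] 0.09941783569776211 0.09934575571698259
215 [0.4018 0.3769 0.0911]
240 [0.4022 0.3676 0.0914]
270 [0.4027 0.3559 0.0914]
300 [0.4033 0.3434 0.0913]
340 [0.4041 0.3259 0.0915]
360 [0.4043 0.3178 0.0933]
420 [0.4058 0.2877 0.0933]
[[0.3884 0.3741 0.022 ]]
[[0.4163 0.3755 0.022 ]]
[[0.3742 0.386  0.004 ]]
[[0.4301 0.3886 0.004 ]]
```

```bash
python3 -m pendant '[[-0.04,0.02,0.7,0,0,0],[0,0,0.7,0,0,0],[0,0,0.5,0,0,0],[0,0,0.22,0,0,0],[0,0,0,0,0,0]]' | sed -n '2,4p'
python3 -m pendant '[[0,0,0,0,0,0]]' | sed -n '2,4p'
```

```text
tool_pos: [0.405, 0.3285, 0.0181]
eef_rot: [0.691, 0.723, -0.0, 0.0]
contact_force: [-0.1, -0.0, -1.4]
tool_pos: [0.4053, 0.3291, 0.0189]
eef_rot: [0.69, 0.723, 0.0, 0.0]
contact_force: [-0.5, 0.3, -1.4]
```

```bash
python3 -m pendant '[[-0.06,-0.02,0.1,0,0,0],[0,0,0.08,0,0,0],[0,0,0,0,0,0]]' | sed -n '2,4p'
python3 -m pendant '[[0,0,0.04,0,0,0],[0,0,0,0,0,0]]' | sed -n '2p;4p'
python3 -m pendant '[[0,0,0.04,0,0,0],[0,0,0,0,0,0]]' | sed -n '2p;4p'
```

```text
tool_pos: [0.4046, 0.3276, 0.014]
eef_rot: [0.69, 0.723, 0.0, 0.0]
contact_force: [0.1, 0.5, -1.6]
tool_pos: [0.4044, 0.3278, 0.0128]
contact_force: [-0.0, 0.2, -1.8]
tool_pos: [0.4044, 0.3277, 0.0116]
contact_force: [0.3, -0.6, -1.3]
```

```bash
python3 -m pendant '[[0,0,0.04,0,0,0],[0,0,0,0,0,0]]' | sed -n '2p;4p'
```

```text
tool_pos: [0.4044, 0.3278, 0.011]
contact_force: [-0.1, 0.2, 2.7]
```

```bash
python3 -m pendant '[[0,0,0,0,0,0],[0,0,0,0,0,0]]' - 4 | tail -3
python3 -m pendant '[[0,0,0,0,0,0],[0,0,0,0,0,0],[0,0,0,0,0,0],[0,0,0,0,0,0],[0,0,0,0,0,0]]' 0.6 | tail -5
python3 -m pendant '[[0,0,-0.1,0,0,0],[0,0,-0.3,0,0,0],[0,0,-0.7,0,0,0],[0,0,-1,0,0,0],[0,0,-1,0,0,0]]' | tail -5
python3 -m pendant '[[0,0,-1,0,0,0],[0,0,-1,0,0,0],[0,0,-0.5,0,0,0],[0,0,0,0,0,0],[0,0,0,0,0,0]]' | tail -5
python3 w.py w9
python3 - <<'E'
from h import *
import json
s=json.load(open('w9.json'));C=cam('wrist',s);p=cv2.imread('pics/w9.png');P=cloud(np.load('w9.npy'),C)
m=big(mask(p,(85,130,60),(105,255,255)));vu=np.argwhere(m);print(len(vu),rect(onplane(vu[:,::-1],C,.032)[:,:2]),np.percentile(P[m][:,2],[5,50,95]))
p,d=optics.snapshot('scene');cv2.imwrite('pics/s9.png',np.hstack([cv2.resize(p[270:350,270:370],None,fx=4,fy=4,interpolation=2),cv2.resize(p[140:260,270:410],(400,320))]))
E
```

```text
contact_force: [-0.8, -0.7, 5.2]
opening: 0.635
finger_force: 4.0
tool_pos: [0.4044, 0.3277, 0.0106]
eef_rot: [0.69, 0.724, -0.0, 0.0]
contact_force: [-0.3, 0.9, -0.0]
opening: 0.799
finger_force: 0.0
tool_pos: [0.404, 0.3273, 0.0893]
eef_rot: [0.69, 0.724, -0.001, 0.0]
contact_force: [0.7, 0.9, -0.0]
opening: 0.8
finger_force: 0.0
tool_pos: [0.4047, 0.3276, 0.1514]
eef_rot: [0.69, 0.723, 0.001, 0.0]
contact_force: [0.1, 0.5, -0.8]
opening: 0.794
finger_force: 0.0
[0.40471421 0.32763969 0.15138582] [[-0.047, 0.999, 0.001], [0.999, 0.047, 0.001], [0.001, 0.001, -1.0]] [-0.47  0.72 -0.49  1.95  0.58  0.6  -1.3 ] 17.6667
7191 [403.6 329.1  90.8  47.4 -87.3] [0.03072842 0.03180771 0.03298126]
```

View pics/w9.png

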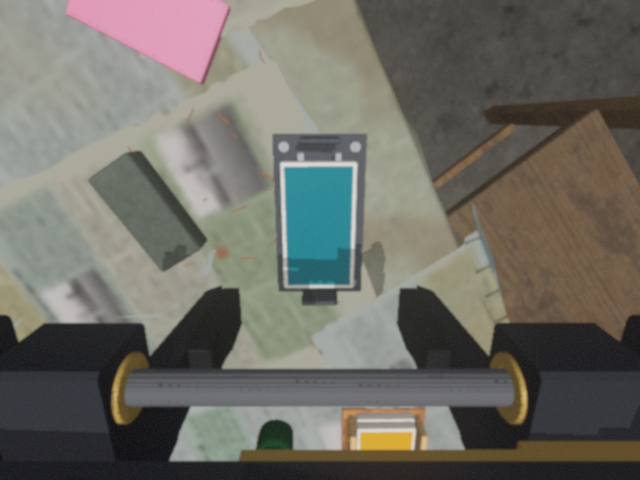

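The tile lies flat (face at 32 mm), centred within about 1 mm and in line with the ridges, between the upstands. The jar and the yellow tile are in view and undisturbed, so I'm handing in.

```bash
python3 -c "
from plant import r
print(r.finish_job())"
```

```text
the job is handed in; nothing more can be done
None
```

The job is handed in after about 18 s: the teal tile was slid along the feeder onto the rail, then set teal face up, flat and within about 1 mm of centre on the trivet ridges; the yellow tile measured in place and nothing touched the jar or dish, but the red tile (hidden under the yellow) was not checked separately.

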